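# Heft the loaded canister into the sterilising chest and lap its lid shut

### The arm

A 6-joint arm with a two-finger parallel gripper is mounted at the origin on the work surface. World frame = base frame: x ahead of the robot, y to its left, z up, the work surface at z = 0. Lengths are in m, angles in rad, forces in N, time in s.
With the tool pointing down it reaches from about 0.375 to 0.825 m from the base axis. Payload 5.5 kg.
Tool frame: the origin (TCP) lies on the mounting face of the last link; the fingertips stand 173 mm ahead of it and the grasp point (between the pads) lies 155 mm ahead of it; z points along the fingers, y is the line along which they close (so a half turn about z gives the same grasp; the last joint's range is limited). The gripper opens to 85 mm and grips with 20 to 120 N. Pads are 22 mm wide; open, the fingers measure 114 mm over their backs; the gripper's body (76 mm by 85 mm) begins 54 mm behind the grasp point. The pads swing forward as they close: fully open they stand 13 mm farther back than shut.
Start: joints at [1.262, 0.314, -0.047, 1.21, 0, 1.571], TCP at [0.182, 0.572, 0.405] pointing down, gripper open.
Joint ranges: [-2.67, 2.67], [-0.69, 1.73], [-1.03, 1.25], [-2.08, 2.16], [-1.42, 1.45], [-3.14, 3.14]. Speed limits (rad/s): [2.39, 2.39, 3.01, 3.14, 3.14, 3.14].

### API

Orientations are given as a rotation vector (axis times angle).
In Python, from workcell import arm gives the robot as it stands.
- The arm moves only by the tool servo_tool, never from a script. Its argument "steps" is a list of rows, each a list of 7 numbers: the shift along the tool's x, y, z in m, then the turn, a rotation vector about the tool's x, y, z in degrees, then the closure, from 0 (fully open) to 1 (shut). In form: [[tx, ty, tz, ax, ay, az, gripper], ...]. A call has 1 to 12 rows; each row is the pose to reach, as a shift and turn from the pose commanded when the call began, along the tool's axes at that moment; what a row does not reach only later rows make up. A row lasts 1/12 s, in which the tool goes at most 41.7 mm and 7.16 degrees, less where a joint would pass 70% of its speed; a pose out of reach is approached as far as the arm can. A call with a gripper value outside its range is refused whole. The fingers move at their own pace and stop on an object; the grip force is fixed at half the most. Time passes only in rows, so rows that repeat a pose let the fingers close. It gives the time, the measured TCP pose, the force, the opening and the grip force at its end, in the units of the state.
- arm.get_state(): the state, without advancing time (a new reading comes with each control period).
- arm.camera(name): name is "side" or "top" or "wrist"; returns a dict with "img" (384x512x3 uint8, red, green, blue), "depth" (384x512 float32, m along the optical axis (not along the pixel's ray), 0 where there is no reading), "fx", "fy", "cx", "cy" (pixels), "origin" and "rotation" of the camera in the world; the wrist camera has in their place "mount" (4x4, takes a point from camera to tool coordinates, whose origin is the TCP and whose axes are the flange's). Camera axes: x right, y up, looking along -z (the intrinsics and any distortion apply to the point x, -y, -z); pixel columns grow to the right and rows downward; lengths in m; the calibration is good to about 2 mm. A picture is of the moment at which its call begins: read the wrist's pose just before it.
- arm.sign_off(): hands the job in; it is judged then, once.
Trained networks look in a picture, given as the dict that the camera call returned (one of the last four; its "shot" number tells which), for a name from the list of things; names that differ only in an ending like _2 or _b are one class to them, and where a whole thing is asked for, a point or a joint stands for the part that bears it (a point fixed in the world has none). Each returns a list of dicts, best first, with "score" (0 to 1); they miss things now and then, are a little off and sometimes report something else, mostly with a low value. They report only what shows in the picture. A call takes as long as a camera call. They do not tell look-alikes from the thing itself.
- arm.outline_of(picture, name): "region" (384x512 bool, what is visible of it).
- arm.place_of(picture, name): "xyz" ([x, y, z] in m, in world coordinates, good to about 4 mm: a listed point, or the origin of a listed thing).
The state is a dict: "clock": time; "qpos": joint angles; "joint_velocities": joint speeds; "tau": joint torques, N m; "ee_pos": TCP position; "eef_rot": TCP orientation; "force": force on the tool from outside, world axes, zero at the start; "wrist_torque": the same for the moment, N m; "grip_width": finger opening in m; "finger_force": force on a finger pad.
Only numpy, scipy, OpenCV 4.12 (cv2) and the standard library are available. Lean on these libraries where they do the work, as an engineer would, in place of code of your own. Each camera call takes 0.05 s, during which the arm holds its last target. There are 200 camera calls.

### The job

One of the two identical closed dish canisters is loaded with glass dishes and the other is empty: find the loaded one by its weight and set it down upright on the floor of the sterilising chest, without dropping it, leaving the empty one standing upright on the bench beside the chest. Then shut the chest's two-leaf lid fully so that the edges lap: the rebated leaf first, while the flanged leaf is still well open, and the flanged leaf last. Do not knock a canister over, and leave the jar, the flask and the tube rack where they are.

Things in the scene. Friction and masses are not known exactly. Their poses are not given: they have to be found in the camera images.
- chest: fixed steel chest, open on top, 240 x 240 mm outside, 143 mm tall, walls 12 mm, inner floor 12 mm above the bench. Origin: centre of its underside; z up, control panel on its -x face. Lid leaves are hinged along its x on its two side rims: the rebated leaf at y = +120 mm, the flanged leaf at y = -120 mm, both at z = 143 mm. Both start open, about upright
- leaf_rebated (a joint): rebated leaf, rad: 0 fully shut (level, hard stop), 1.57 upright, 1.85 leaning outwards; starts at 1.4 to 1.75. 240 mm along the hinge, 128 mm wide, 12 mm thick; the last 20 mm at the free edge is a thin lower tongue (5 mm, darker). Stiff hinge (0.3 N m) stays where left; about 3 N near the free edge moves it. No handle or latch: push its outer face
- leaf_flanged (a joint): flanged leaf, rad: same meaning, starts, size, weight (0.3 kg) and stiff hinge as the rebated leaf; its last 20 mm is a thin upper flange (5.5 mm, flush with its outer face) that laps 16 mm over the other leaf's tongue. If it is shut first, the rebated leaf rides up on the flange and stays about 0.1 rad open
- rebated_face (a point): point on the outer face (the top face when shut) of the rebated leaf, 90 mm from its hinge line, at mid-length; its z axis points out of that face (up when shut)
- flanged_face (a point): point on the outer face (the top face when shut) of the flanged leaf, 90 mm from its hinge line, at mid-length; its z axis points out of that face (up when shut)
- canister_a: closed round aluminium dish canister, 85 mm diameter, on the bench right of the chest (smaller y). Origin: centre of its underside, z up. Lid top 80 mm up; on it a black bar handle, 56 mm along its x, 20 mm thick along its y, from 92 to 118 mm up: pinch its 20 mm about 104 mm up. Loaded it weighs 0.53 to 0.75 kg (5.2 to 7.3 N), empty 0.23 to 0.33 kg (2.3 to 3.2 N); either one may be the loaded one
- canister_b: the other canister, the same in look, shape, origin and axes (85 mm diameter, lid top at 80 mm, bar handle to 118 mm). Contents are hidden in both: a carrier, slightly loose, full of glass dishes in one and bare in the other
- reagent_jar: bystander: amber jar, 60 mm diameter, 110 mm tall, on the bench beyond the canisters; origin at the centre of its underside
- flask: bystander: conical flask with a foil cap, 80 mm diameter, 124 mm tall, beyond the canisters; origin at the centre of its underside
- tube_rack: bystander: wire rack with eight foil-capped tubes, 70 x 160 mm (its x, y), 104 mm tall, beyond the canisters; origin at the centre of its underside
Things that resemble listed ones, but are neither listed nor needed, are in the scene too. What is shaped like the canister_a but brown is not meant.

How it is judged:
By the outcome, as a careful person would: the job done as asked, in the order asked, and still so for the second after the job is handed in, with the robot touching nothing.
It also fails if it takes over 72 s, if anything falls off the work surface, if the arm or the gripper's body presses on something with over 40 N, if the wrist force passes 120 N, or if a joint passes its speed limit or range.

## Working session

There is one attempt and no reset: what is moved stays moved. The work goes in short steps, Python scripts to look and compute and a tool call to move; the robot and the scene stay as the last step left them, time stands still between calls to the robot, and variables do not carry over. Pictures are saved under pics/ and viewed, at most 10 in all, crops included, and the job is handed in when it is done.

Besides the shell and the picture viewer there is one more tool, called after "Emit:" by a JSON object that holds its "fn" and its "kwargs", one argument or row to a line. servo_tool: Moves the arm, as the interface text tells. Its arguments: {"type":"object","properties":{"steps":{"type":"array"}},"required":["steps"]}

```bash
mkdir -p pics; ls
cat > h.py <<'E'
import numpy as np, cv2
from scipy.spatial.transform import Rotation as R
from workcell import arm
def save(p,n): cv2.imwrite('pics/'+n+'.png',p['img'][:,:,::-1])
def cloud(p,T=None):
    d=p['depth']; v,u=np.mgrid[:384,:512]
    c=np.stack([(u-p['cx'])/p['fx']*d,-(v-p['cy'])/p['fy']*d,-d],-1)
    if 'origin' in p: return c@np.array(p['rotation']).T+np.array(p['origin'])
    M=np.array(p['mount']); c=c@M[:3,:3].T+M[:3,3]
    return c@R.from_rotvec(T['eef_rot']).as_matrix().T+np.array(T['ee_pos'])
def st():
    s=arm.get_state(); return s
E
python3 - <<'E'
from h import *
s=st(); print({k:np.round(v,3) for k,v in s.items()})
for n in('top','side'):
    p=arm.camera(n); save(p,n+'0'); print(n,np.round(p['origin'],2), [k for k in p])
    for t in('chest','leaf_rebated','rebated_face','flanged_face','canister_a','canister_b','reagent_jar','flask','tube_rack'):
        print(t,[(np.round(r['xyz'],3).tolist(),round(r['score'],2)) for r in arm.place_of(p,t)] if t!='leaf_rebated' else '')
E
```

```text
pics
{'clock': np.float64(0.0), 'qpos': array([ 1.262,  0.314, -0.048,  1.21 , -0.   ,  1.571]), 'joint_velocities': array([-0.001, -0.002, -0.002,  0.003, -0.001,  0.001]), 'tau': array([ 1.0000e-03, -5.3958e+01,  3.3975e+01,  1.9000e-02, -0.0000e+00,
        0.0000e+00]), 'ee_pos': array([0.182, 0.571, 0.404]), 'eef_rot': array([-4.830e-01, -3.104e+00,  3.000e-03]), 'force': array([ 0.238, -1.369,  0.215]), 'wrist_torque': array([ 0.057,  0.018, -0.021]), 'finger_force': np.float64(0.0), 'grip_width': np.float64(0.085)}
top [0.43 0.   1.01] ['img', 'depth', 'fx', 'fy', 'cx', 'cy', 'origin', 'rotation', 'shot']
chest [([0.48, 0.226, 0.002], 0.64)]
leaf_rebated 
rebated_face [([0.506, 0.356, 0.236], 0.68)]
flanged_face [([0.455, 0.089, 0.229], 0.95)]
canister_a [([0.474, -0.118, 0.002], 0.61), ([0.343, -0.142, -0.003], 0.61), ([0.6, -0.117, 0.003], 0.6), ([0.516, -0.335, 0.003], 0.56)]
canister_b [([0.474, -0.118, 0.002], 0.61), ([0.343, -0.142, -0.003], 0.61), ([0.6, -0.117, 0.003], 0.6), ([0.516, -0.335, 0.003], 0.56)]
reagent_jar [([0.773, -0.01, -0.002], 0.68)]
flask [([0.783, -0.118, 0.003], 0.57)]
tube_rack [([0.741, -0.28, 0.004], 0.66), ([0.78, -0.115, 0.002], 0.44), ([0.515, -0.333, 0.002], 0.3)]
side [1.07 0.48 0.72] ['img', 'depth', 'fx', 'fy', 'cx', 'cy', 'origin', 'rotation', 'shot']
chest [([0.483, 0.221, -0.006], 0.61)]
leaf_rebated 
rebated_face [([0.509, 0.363, 0.234], 0.61)]
flanged_face [([0.454, 0.09, 0.23], 0.55)]
canister_a [([0.472, -0.123, 0.002], 0.94), ([0.517, -0.334, 0.002], 0.88), ([0.345, -0.139, -0.002], 0.63), ([0.598, -0.115, 0.002], 0.56)]
canister_b [([0.472, -0.123, 0.002], 0.94), ([0.517, -0.334, 0.002], 0.88), ([0.345, -0.139, -0.002], 0.63), ([0.598, -0.115, 0.002], 0.56)]
reagent_jar [([0.77, -0.011, -0.003], 0.64)]
flask [([0.779, -0.116, 0.0], 0.9)]
tube_rack [([0.742, -0.279, -0.002], 0.67), ([0.775, -0.119, -0.002], 0.63)]
```

View pics/top0.png

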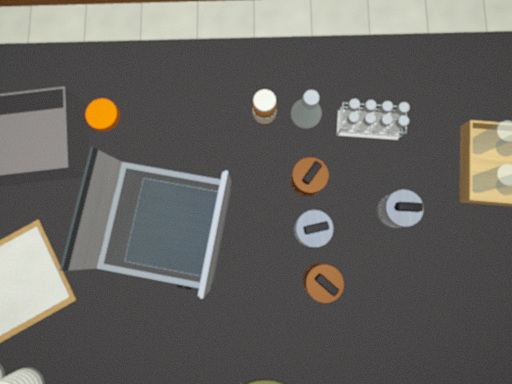

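View pics/side0.png

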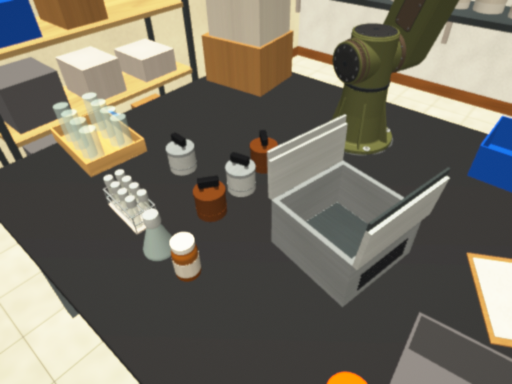

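The real aluminium canisters are at top-view pixels (315,228) and (405,208). The brown look-alikes are at (310,175) and (325,283). The chest's -x face with its panel points down in the image near (190,288), and both leaves stand about upright. Next I'll get the handle angles, chest yaw and leaf angles from depth.

```bash
cat >> h.py <<'E'
def plan(pos,ang,note=''):
    """tool down, tool y along world angle ang (mod pi): shift & turn in tool axes from measured pose"""
    s=arm.get_state(); M=R.from_rotvec(s['eef_rot']).as_matrix(); best=None
    for a in (ang,ang+np.pi):
        y=np.array([np.cos(a),np.sin(a),0]); z=np.array([0,0,-1.]); D=np.stack([np.cross(y,z),y,z],1)
        r=R.from_matrix(M.T@D).as_rotvec(degrees=True)
        if best is None or np.linalg.norm(r)<np.linalg.norm(best): best=r
    print(note,'shift',np.round(M.T@(np.array(pos)-s['ee_pos']),4),'turn',np.round(best,2),'F',np.round(s['force'],2))
E
python3 - <<'E'
from h import *
for cam in('top','side'):
    p=arm.camera(cam); P=cloud(p)
    for n,c in(('near',(.473,-.12)),('far',(.516,-.335))):
        m=(np.hypot(P[...,0]-c[0],P[...,1]-c[1])<.06)&(P[...,2]>.108)&(P[...,2]<.13)&(p['depth']>0)
        q=P[m].astype(np.float32); (cx,cy),wh,a=cv2.minAreaRect(q[:,:2]); 
        w,V=np.linalg.eigh(np.cov(q[:,:2].T)); print(cam,n,len(q),np.round([cx,cy],3),np.round(wh,3),a,'axis',np.round(V[:,1],3),'z',np.median(q[:,2]))
        m=(np.hypot(P[...,0]-c[0],P[...,1]-c[1])<.055)&(P[...,2]>.07)&(P[...,2]<.09)
        print('  lid',np.round(cv2.minEnclosingCircle(P[m][:,:2].astype(np.float32)),3) if 0 else np.round(P[m].mean(0),3))
    # chest rim
    m=(P[...,2]>.137)&(P[...,2]<.149)&(np.hypot(P[...,0]-.48,P[...,1]-.223)<.19)
    q=P[m][:,:2].astype(np.float32); print('rim',cv2.minAreaRect(q))
    m=(P[...,2]>.16)&(P[...,2]<.30)&(np.hypot(P[...,0]-.48,P[...,1]-.223)<.22)&(P[...,1]<.6)
    q=P[m]-np.array([.481,.223,0]); a=-.19; c,s=np.cos(a),np.sin(a)
    X=q[:,0]*c+q[:,1]*s; Y=-q[:,0]*s+q[:,1]*c
    for sg in(1,-1):
        k=(sg*Y>.07)&(abs(X)<.11)
        print('leaf',sg,k.sum(),'zmax',np.round(np.percentile(q[k,2],[5,95]),3),[(zz,np.round(np.percentile(Y[k&(abs(q[:,2]-zz)<.008)],[5,50,95]),3)) for zz in(.17,.2,.23,.26) if (k&(abs(q[:,2]-zz)<.008)).sum()>3])
s=st(); plan((.473,-.121,.36),.17)
E
```

```text
Traceback (most recent call last):
  File "h.py", line 8, in cloud
    if 'origin' in p: return c@np.array(p['rotation']).T+np.array(p['origin'])
                             ~~~~~~~~~~~~~~~~~~~~~~~~~~~^~~~~~~~~~~~~~~~~~~~~~
ValueError: operands could not be broadcast together with shapes (384,512) (3,)
```

```bash
sed -i "s/np.array(p\['rotation'\]).T/R.from_rotvec(p['rotation']).as_matrix().T/" h.py
cat > m.py <<'E'
from h import *
for cam in('top','side'):
    p=arm.camera(cam); P=cloud(p)
    for n,c in(('near',(.473,-.12)),('far',(.516,-.335))):
        m=(np.hypot(P[...,0]-c[0],P[...,1]-c[1])<.06)&(P[...,2]>.108)&(P[...,2]<.13)&(p['depth']>0)
        q=P[m].astype(np.float32)
        if len(q)<5: print(n,'none'); continue
        (cx,cy),wh,a=cv2.minAreaRect(q[:,:2])
        w,V=np.linalg.eigh(np.cov(q[:,:2].T)); print(cam,n,len(q),np.round([cx,cy],3),np.round(wh,3),'ang',a,'axis',np.round(V[:,1],3),'z',np.median(q[:,2]))
        m=(np.hypot(P[...,0]-c[0],P[...,1]-c[1])<.055)&(P[...,2]>.07)&(P[...,2]<.09)
        print('  lid',np.round(P[m].mean(0),3))
    m=(P[...,2]>.137)&(P[...,2]<.149)&(np.hypot(P[...,0]-.48,P[...,1]-.223)<.19)
    print('rim',cv2.minAreaRect(P[m][:,:2].astype(np.float32)))
    m=(P[...,2]>.16)&(P[...,2]<.30)&(np.hypot(P[...,0]-.48,P[...,1]-.223)<.22)
    q=P[m]-np.array([.481,.223,0]); a=-.19; c,s=np.cos(a),np.sin(a)
    X=q[:,0]*c+q[:,1]*s; Y=-q[:,0]*s+q[:,1]*c
    for sg in(1,-1):
        k=(sg*Y>.07)&(abs(X)<.11)
        print('leaf',sg,k.sum(),'z',np.round(np.percentile(q[k,2],[5,95]),3),[(zz,np.round(np.percentile(Y[k&(abs(q[:,2]-zz)<.008)],[5,50,95]),3)) for zz in(.17,.2,.23,.26) if (k&(abs(q[:,2]-zz)<.008)).sum()>3])
plan((.473,-.121,.36),.17)
p=arm.camera('top');print({k:p[k] for k in('fx','fy','cx','cy','rotation')})
E
python3 m.py
```

```text
Traceback (most recent call last):
  File "m.py", line 8, in <module>
    (cx,cy),wh,a=cv2.minAreaRect(q[:,:2])
                 ~~~~~~~~~~~~~~~^^^^^^^^^
cv2.error: OpenCV(4.12.0) /io/opencv/modules/imgproc/src/convhull.cpp:143: error: (-215:Assertion failed) total >= 0 && (depth == CV_32F || depth == CV_32S) in function 'convexHull'
```

```bash
sed -i 's/cv2.minAreaRect(\(.*\))$/cv2.minAreaRect(np.ascontiguousarray(\1))/; s/print(.rim.*/print("rim",cv2.minAreaRect(np.ascontiguousarray(P[m][:,:2],np.float32)))/' m.py
python3 m.py
```

```text
top near 221 [ 0.469 -0.121] [0.02  0.056] ang 12.136658668518066 axis [-0.21   0.978] z 0.11819644
  lid [ 0.468 -0.12   0.081]
top far 231 [ 0.513 -0.332] [0.055 0.02 ] ang 85.30677032470703 axis [0.08  0.997] z 0.11809128
  lid [ 0.512 -0.328  0.081]
rim ((0.47916316986083984, 0.21599535644054413), (0.254284530878067, 0.24052031338214874), 78.90621948242188)
leaf 1 3421 z [0.168 0.271] [(0.17, array([0.119, 0.12 , 0.122])), (0.2, array([0.122, 0.123, 0.125])), (0.23, array([0.125, 0.126, 0.128])), (0.26, array([0.128, 0.129, 0.131]))]
leaf -1 1141 z [0.176 0.273] [(0.17, array([-0.135, -0.135, -0.134])), (0.2, array([-0.136, -0.136, -0.135])), (0.23, array([-0.137, -0.137, -0.136])), (0.26, array([-0.138, -0.13 , -0.126]))]
side near 126 [ 0.472 -0.118] [0.022 0.056] ang 10.081077575683594 axis [-0.25   0.968] z 0.11598866
  lid [ 0.484 -0.111  0.079]
side far 96 [ 0.517 -0.331] [0.057 0.02 ] ang 86.53167724609375 axis [0.034 0.999] z 0.11610632
  lid [ 0.526 -0.321  0.079]
rim ((0.482607901096344, 0.2227335274219513), (0.2650405764579773, 0.24427901208400726), 78.64559936523438)
leaf 1 2255 z [0.168 0.27 ] [(0.17, array([0.133, 0.134, 0.135])), (0.2, array([0.136, 0.136, 0.137])), (0.23, array([0.138, 0.139, 0.14 ])), (0.26, array([0.134, 0.135, 0.136]))]
leaf -1 2903 z [0.167 0.269] [(0.17, array([-0.123, -0.122, -0.12 ])), (0.2, array([-0.124, -0.123, -0.121])), (0.23, array([-0.125, -0.124, -0.122])), (0.26, array([-0.133, -0.131, -0.13 ]))]
 shift [-0.4874 -0.5715  0.0447] turn [-0.    0.   62.57] F [-1.21  0.21 -0.96]
{'fx': 395.16319851396537, 'fy': 395.16319851396537, 'cx': 252.10576208204472, 'cy': 183.1971740020678, 'rotation': array([ 0.14261034, -0.10216202, -1.58070881])}
```

Emit:
{"fn": "servo_tool", "kwargs": {
  "steps": [
    [0,0,-0.04,0,0,0,0],
    [0,0,-0.08,0,0,0,0],
    [0,0,-0.12,0,0,0,0],
    [-0.485,-0.571,-0.12,0,0,61,0],
    [-0.485,-0.571,-0.12,0,0,61,0],
    [-0.485,-0.571,-0.12,0,0,61,0],
    [-0.485,-0.571,-0.12,0,0,61,0],
    [-0.485,-0.571,-0.12,0,0,61,0],
    [-0.485,-0.571,-0.12,0,0,61,0],
    [-0.485,-0.571,-0.12,0,0,61,0],
    [-0.485,-0.571,-0.12,0,0,61,0],
    [-0.485,-0.571,-0.12,0,0,61,0]
  ]
}}

```text
clock: 2.15
ee_pos: [0.3268, 0.2236, 0.525]
eef_rot: [1.998, 2.424, 0.001]
force: [2.2, 0.4, -0.9]
grip_width: 0.0854
finger_force: 0.0
```

```bash
python3 -c "
from h import *
plan((.471,-.120,.42),.20); print(st()['ee_pos'],st()['qpos'])"
```

```text
shift [-0.3649  0.0758  0.1049] turn [ 0.06 -0.02 -0.44] F [ 2.19  0.38 -0.92]
[0.32677372 0.22363267 0.52497481] [ 6.00190500e-01 -9.86093333e-02 -2.40290932e-01  1.42809547e+00
 -8.73081183e-05  1.97861744e+00]
```

Emit:
{"fn": "servo_tool", "kwargs": {
  "steps": [
    [-0.365,0.076,0,0,0,-0.4,0.3],
    [-0.365,0.076,0,0,0,-0.4,0.3],
    [-0.365,0.076,0,0,0,-0.4,0.3],
    [-0.365,0.076,0,0,0,-0.4,0.3],
    [-0.365,0.076,0,0,0,-0.4,0.3],
    [-0.365,0.076,0,0,0,-0.4,0.3],
    [-0.365,0.076,0,0,0,-0.4,0.3],
    [-0.365,0.076,0,0,0,-0.4,0.3],
    [-0.365,0.076,0,0,0,-0.4,0.3],
    [-0.365,0.076,0.035,0,0,-0.4,0.3],
    [-0.365,0.076,0.07,0,0,-0.4,0.3],
    [-0.365,0.076,0.105,0,0,-0.4,0.3]
  ]
}}

```text
clock: 3.15
ee_pos: [0.4732, -0.1186, 0.4188]
eef_rot: [1.985, 2.433, 0.001]
force: [-0.1, -0.7, -0.2]
grip_width: 0.0595
finger_force: 0.0
```

```bash
cat > w.py <<'E'
from h import *
import sys
c=np.array([float(sys.argv[1]),float(sys.argv[2])])
s=st(); p=arm.camera('wrist'); P=cloud(p,s)
m=(np.hypot(P[...,0]-c[0],P[...,1]-c[1])<.05)&(P[...,2]>.108)&(P[...,2]<.13)&(p['depth']>0)
q=np.ascontiguousarray(P[m],np.float32); print(len(q))
if len(q)>20:
    r=cv2.minAreaRect(np.ascontiguousarray(q[:,:2])); w,V=np.linalg.eigh(np.cov(q[:,:2].T)); v=V[:,0]*np.sign(V[0,0])
    print(r,'normal ang',np.arctan2(v[1],v[0]),q[:,2].max())
    plan((*r[0],.259),np.arctan2(v[1],v[0]))
print(s['ee_pos'],s['grip_width'])
save(p,'w%d'%p['shot']); print(p['shot'])
E
python3 w.py .471 -.12
```

```text
1254
((0.47059619426727295, -0.12179483473300934), (0.019742103293538094, 0.05491400137543678), 11.853226661682129) normal ang 0.2140664604803542 0.12005316
 shift [-0.0049  0.0007  0.1521] turn [-0.52 -0.26 -0.64] F [-4.32  0.93 -6.34]
[ 0.47315451 -0.11864553  0.41881197] 0.059542931945215115
8
```

Emit:
{"fn": "servo_tool", "kwargs": {
  "steps": [
    [0,0,0.03,0,0,0,0.3],
    [0,0,0.06,0,0,0,0.3],
    [0,0,0.08,0,0,0,0.3],
    [0,0,0.08,0,0,0,0.3],
    [0,0,0.08,0,0,0,0.3],
    [0,0,0.08,0,0,0,0.3]
  ]
}}

```text
clock: 3.7
ee_pos: [0.4736, -0.1176, 0.3416]
eef_rot: [1.982, 2.435, 0.001]
force: [0.4, -1.0, -0.1]
grip_width: 0.0596
finger_force: 0.0
```

```bash
python3 w.py .471 -.12
```

```text
2260
((0.47041669487953186, -0.12192274630069733), (0.019708476960659027, 0.05545416101813316), 11.912538528442383) normal ang 0.21356124662903803 0.11972715
 shift [-0.0034 -0.0045  0.0829] turn [ 0.16  0.08 -0.52] F [-0.56  0.19  0.59]
[ 0.47364705 -0.1175705   0.34164625] 0.05962420599619449
9
```

Emit:
{"fn": "servo_tool", "kwargs": {
  "steps": [
    [-0.0035,-0.004,0.02,0,0,-0.6,0.3],
    [-0.0035,-0.004,0.045,0,0,-0.6,0.3],
    [-0.0035,-0.004,0.07,0,0,-0.6,0.3],
    [-0.0035,-0.004,0.083,0,0,-0.6,0.3],
    [-0.0035,-0.004,0.083,0,0,-0.6,0.3],
    [-0.0035,-0.004,0.083,0,0,-0.6,0.4],
    [-0.0035,-0.004,0.083,0,0,-0.6,0.6],
    [-0.0035,-0.004,0.083,0,0,-0.6,0.8],
    [-0.0035,-0.004,0.083,0,0,-0.6,1],
    [-0.0035,-0.004,0.083,0,0,-0.6,1],
    [-0.0035,-0.004,0.083,0,0,-0.6,1],
    [-0.0035,-0.004,0.083,0,0,-0.6,1]
  ]
}}

```text
clock: 4.75
ee_pos: [0.4703, -0.122, 0.2584]
eef_rot: [1.969, 2.445, 0.001]
force: [-1.5, 0.1, 6.3]
grip_width: 0.0191
finger_force: 59.2
```

Emit:
{"fn": "servo_tool", "kwargs": {
  "steps": [
    [0,0,-0.005,0,0,0,1],
    [0,0,-0.01,0,0,0,1],
    [0,0,-0.02,0,0,0,1],
    [0,0,-0.03,0,0,0,1],
    [0,0,-0.035,0,0,0,1],
    [0,0,-0.035,0,0,0,1],
    [0,0,-0.035,0,0,0,1],
    [0,0,-0.035,0,0,0,1],
    [0,0,-0.035,0,0,0,1],
    [0,0,-0.035,0,0,0,1]
  ]
}}

```text
clock: 5.58
ee_pos: [0.4693, -0.1216, 0.2912]
eef_rot: [-1.97, -2.446, 0.001]
force: [-0.2, -0.3, -5.0]
grip_width: 0.0194
finger_force: 59.2
```

Emit:
{"fn": "servo_tool", "kwargs": {
  "steps": [
    [0,0,0,0,0,0,1],
    [0,0,0,0,0,0,1],
    [0,0,0,0,0,0,1]
  ]
}}

```text
clock: 5.83
ee_pos: [0.4696, -0.1217, 0.2915]
eef_rot: [-1.97, -2.447, 0.0]
force: [-0.0, -0.4, -5.4]
grip_width: 0.0191
finger_force: 59.2
```

Emit:
{"fn": "servo_tool", "kwargs": {
  "steps": [
    [0,0,0,0,0,0,1],
    [0,0,0,0,0,0,1]
  ]
}}

```text
clock: 6.0
ee_pos: [0.4697, -0.1217, 0.2917]
eef_rot: [-1.97, -2.447, 0.0]
force: [-0.3, -0.8, -6.4]
grip_width: 0.0197
finger_force: 59.2
```

Emit:
{"fn": "servo_tool", "kwargs": {
  "steps": [
    [0,0,0,0,0,0,1],
    [0,0,0,0,0,0,1]
  ]
}}

```text
clock: 6.17
ee_pos: [0.4696, -0.1217, 0.2917]
eef_rot: [-1.97, -2.447, 0.0]
force: [-0.2, 0.6, -5.7]
grip_width: 0.019
finger_force: 59.2
```

Lifted weight is about 5.5 N, so this is the loaded one. I'll carry it over the flanged leaf.

Emit:
{"fn": "servo_tool", "kwargs": {
  "steps": [
    [0,0,-0.01,0,0,0,1],
    [0,0,-0.03,0,0,0,1],
    [0,0,-0.055,0,0,0,1],
    [0,0,-0.085,0,0,0,1],
    [0,0,-0.115,0,0,0,1],
    [0,0,-0.145,0,0,0,1],
    [0,0,-0.175,0,0,0,1],
    [0,0,-0.205,0,0,0,1],
    [0,0,-0.23,0,0,0,1],
    [0,0,-0.25,0,0,0,1],
    [0,0,-0.262,0,0,0,1],
    [0,0,-0.268,0,0,0,1]
  ]
}}

```text
clock: 7.17
ee_pos: [0.4695, -0.1217, 0.5626]
eef_rot: [1.968, 2.444, 0.002]
force: [0.0, -0.5, -6.2]
grip_width: 0.0195
finger_force: 59.6
```

Emit:
{"fn": "servo_tool", "kwargs": {
  "steps": [
    [0.01,0.0025,0,0,0,0,1],
    [0.03,0.0075,0,0,0,0,1],
    [0.06,0.015,0,0,0,0,1],
    [0.095,0.024,0,0,0,0,1],
    [0.13,0.033,0,0,0,0,1],
    [0.165,0.042,0,0,0,0,1],
    [0.2,0.05,0,0,0,0,1],
    [0.235,0.059,0,0,0,0,1],
    [0.27,0.068,0,0,0,0,1],
    [0.3,0.076,0,0,0,0,1],
    [0.32,0.081,0,0,0,0,1],
    [0.333,0.084,0,0,0,0,1]
  ]
}}

```text
clock: 8.17
ee_pos: [0.48, 0.2244, 0.5583]
eef_rot: [-1.966, -2.448, 0.002]
force: [0.1, -1.1, -6.6]
grip_width: 0.0193
finger_force: 59.6
```

Emit:
{"fn": "servo_tool", "kwargs": {
  "steps": [
    [0,0,0,0,0,0,1],
    [0,0,0,0,0,0,1],
    [0,0,0,0,0,0,1]
  ]
}}

```text
clock: 8.42
ee_pos: [0.4805, 0.221, 0.5593]
eef_rot: [1.971, 2.446, -0.002]
force: [0.2, -0.0, -6.2]
grip_width: 0.019
finger_force: 59.5
```

Run:
```python
from h import *
p=arm.camera('side'); save(p,'carry'); print(st()['ee_pos'],st()['qpos'])
for t in('chest','rebated_face','flanged_face'): print(t,[(np.round(r['xyz'],3),round(r['score'],2)) for r in arm.place_of(p,t)])
plan((.481,.2215,.28),.214)
```

```text
[0.48061563 0.22066784 0.55950452] [ 4.30580434e-01  1.63519582e-01  1.09199906e-01  1.51723089e+00
 -5.21131226e-04  1.78769340e+00]
chest [(array([ 0.483,  0.219, -0.003]), 0.64)]
rebated_face [(array([0.509, 0.364, 0.234]), 0.66)]
flanged_face []
 shift [0.0009 0.0004 0.2799] turn [ 0.01  0.01 -0.04] F [-0.13  0.16 -5.99]
```

View pics/carry.png

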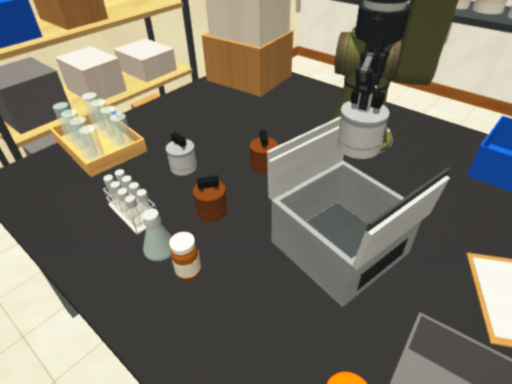

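The canister is held upright at pixels (362,130), above the chest opening. Lowering it now.

Emit:
{"fn": "servo_tool", "kwargs": {
  "steps": [
    [0,0,0.01,0,0,0,1],
    [0,0,0.03,0,0,0,1],
    [0,0,0.055,0,0,0,1],
    [0,0,0.085,0,0,0,1],
    [0,0,0.115,0,0,0,1],
    [0,0,0.145,0,0,0,1],
    [0,0,0.175,0,0,0,1],
    [0,0,0.205,0,0,0,1],
    [0,0,0.23,0,0,0,1],
    [0,0,0.25,0,0,0,1],
    [0,0,0.265,0,0,0,1],
    [0,0,0.275,0,0,0,1]
  ]
}}

```text
clock: 9.62
ee_pos: [0.4797, 0.2206, 0.2822]
eef_rot: [-1.971, -2.445, 0.004]
force: [0.2, -0.4, -6.2]
grip_width: 0.0191
finger_force: 59.4
```

Emit:
{"fn": "servo_tool", "kwargs": {
  "steps": [
    [0,0,0.003,0,0,0,1],
    [0,0,0.006,0,0,0,1],
    [0,0,0.009,0,0,0,1],
    [0,0,0.011,0,0,0,1],
    [0,0,0.011,0,0,0,1],
    [0,0,0.011,0,0,0,1]
  ]
}}

```text
clock: 10.12
ee_pos: [0.481, 0.2217, 0.2743]
eef_rot: [1.97, 2.446, 0.001]
force: [0.5, 1.2, -5.7]
grip_width: 0.0192
finger_force: 59.5
```

Emit:
{"fn": "servo_tool", "kwargs": {
  "steps": [
    [0,0,0.001,0,0,0,1],
    [0,0,0.002,0,0,0,1],
    [0,0,0.002,0,0,0,1]
  ]
}}

```text
clock: 10.37
ee_pos: [0.4807, 0.2216, 0.2717]
eef_rot: [1.97, 2.447, 0.0]
force: [-0.3, 0.2, -6.8]
grip_width: 0.0188
finger_force: 59.5
```

Emit:
{"fn": "servo_tool", "kwargs": {
  "steps": [
    [0,0,0.001,0,0,0,1],
    [0,0,0.002,0,0,0,1],
    [0,0,0.002,0,0,0,1]
  ]
}}

```text
clock: 10.62
ee_pos: [0.4808, 0.2216, 0.2705]
eef_rot: [1.97, 2.447, 0.001]
force: [-2.6, -0.1, 2.8]
grip_width: 0.0193
finger_force: 60.7
```

Emit:
{"fn": "servo_tool", "kwargs": {
  "steps": [
    [0,0,0.001,0,0,0,1],
    [0,0,0.001,0,0,0,1],
    [0,0,0.001,0,0,0,1]
  ]
}}

```text
clock: 10.87
ee_pos: [0.4807, 0.2216, 0.2704]
eef_rot: [1.97, 2.447, 0.002]
force: [-5.9, -1.3, 12.0]
grip_width: 0.0196
finger_force: 62.0
```

Emit:
{"fn": "servo_tool", "kwargs": {
  "steps": [
    [0,0,-0.001,0,0,0,0.8],
    [0,0,-0.001,0,0,0,0.6],
    [0,0,-0.001,0,0,0,0.4],
    [0,0,-0.001,0,0,0,0.35],
    [0,0,-0.001,0,0,0,0.35],
    [0,0,-0.01,0,0,0,0.35],
    [0,0,-0.03,0,0,0,0.35],
    [0,0,-0.06,0,0,0,0.35],
    [0,0,-0.1,0,0,0,0.35],
    [0,0,-0.14,0,0,0,0.35],
    [0,0,-0.18,0,0,0,0.35],
    [0,0,-0.21,0,0,0,0.35]
  ]
}}

```text
clock: 11.87
ee_pos: [0.4806, 0.2214, 0.4831]
eef_rot: [1.97, 2.445, 0.005]
force: [0.1, 1.3, 0.3]
grip_width: 0.0554
finger_force: 0.0
```

Emit:
{"fn": "servo_tool", "kwargs": {
  "steps": [
    [0,0,0,0,0,7,0.35],
    [0,0,0,0,0,14,0.35],
    [0,0,0,0,0,21,0.35],
    [0,0,0,0,0,23.4,0.5],
    [0,0,0,0,0,23.4,0.5]
  ]
}}

```text
clock: 12.28
ee_pos: [0.4807, 0.2215, 0.4795]
eef_rot: [2.427, 1.995, 0.001]
force: [-0.5, -0.5, -0.3]
grip_width: 0.0428
finger_force: 0.0
```

Run:
```python
from h import *
s=st(); p=arm.camera('wrist'); P=cloud(p,s)
save(p,'wr'); print(s['ee_pos'],s['force'])
m=(np.hypot(P[...,0]-.481,P[...,1]-.222)<.06)&(P[...,2]>.1)&(p['depth']>0)&(P[...,2]<.15)
q=P[m]; print(len(q)); print(np.percentile(q[:,2],[2,50,98]),q.mean(0)) if len(q) else 0
a=-.194; X=np.array([np.cos(a),np.sin(a)]); Y=np.array([-X[1],X[0]])
pos=np.array([.481,.222])+.185*Y; plan((*pos,.48),a)
```

```text
[0.48066955 0.22149365 0.47948873] [-0.48863291 -0.49885407 -0.29268797]
976
[0.11429279 0.12945561 0.13111691] [0.48118827 0.22337555 0.12854783]
 shift [ 0.1856  0.0005 -0.0006] turn [ 0.03 -0.02  0.09] F [ 0.54 -0.37 -0.27]
```

View pics/wr.png

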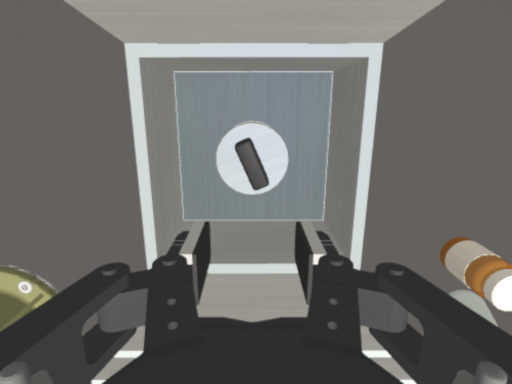

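The canister stands upright on the chest floor at pixels (252,158). Its handle top is at 0.130 m, as expected. Next is going outside the rebated leaf with the fingers shut.

Emit:
{"fn": "servo_tool", "kwargs": {
  "steps": [
    [0.03,0,-0.005,0,0,0,0.8],
    [0.07,0,-0.005,0,0,0,1],
    [0.11,0,-0.005,0,0,0,1],
    [0.15,0,-0.005,0,0,0,1],
    [0.185,0,-0.005,0,0,0,1],
    [0.19,0,-0.005,0,0,0,1],
    [0.19,0,0,0,0,0,1],
    [0.19,0,0.03,0,0,0,1],
    [0.19,0,0.055,0,0,0,1],
    [0.19,0,0.068,0,0,0,1],
    [0.19,0,0.068,0,0,0,1],
    [0.19,0,0.068,0,0,0,1]
  ]
}}

```text
clock: 13.33
ee_pos: [0.517, 0.4065, 0.4106]
eef_rot: [2.426, 1.996, -0.003]
force: [0.5, 0.3, 1.2]
grip_width: 0.0002
finger_force: 0.0
```

```bash
cat > path.py <<'E'
from h import *
import sys
sg=int(sys.argv[1]); r=float(sys.argv[2])
a=-.194; Y=np.array([np.sin(-a),np.cos(a)]); s=st(); d=np.array(s['ee_pos'][:2])-[.481,.222]
y=sg*(d@Y); z=s['ee_pos'][2]; print('chest Y',y,'x',d@[np.cos(a),np.sin(a)],'z',z)
for th in(1.65,1.5,1.35,1.2,1.05,.9,.75,.6,.45,.3,.2,.1,0):
    Yc=.120-r*np.cos(th)+.012*np.sin(th)+.011; Zc=.143+r*np.sin(th)+.012*np.cos(th)+.173
    print(th,'dY %.3f dz(tool) %.3f'%(Yc-y,z-Zc))
E
python3 path.py 1 .095
```

```text
chest Y 0.18799986420893477 x -0.0002284755677039313 z 0.4105514946485379
1.65 dY -0.038 dz(tool) 0.001
1.5 dY -0.052 dz(tool) -0.001
1.35 dY -0.066 dz(tool) -0.001
1.2 dY -0.080 dz(tool) 0.002
1.05 dY -0.094 dz(tool) 0.006
0.9 dY -0.107 dz(tool) 0.013
0.75 dY -0.118 dz(tool) 0.021
0.6 dY -0.129 dz(tool) 0.031
0.45 dY -0.137 dz(tool) 0.042
0.3 dY -0.144 dz(tool) 0.055
0.2 dY -0.148 dz(tool) 0.064
0.1 dY -0.150 dz(tool) 0.073
0 dY -0.152 dz(tool) 0.083
```

Emit:
{"fn": "servo_tool", "kwargs": {
  "steps": [
    [-0.02,0,0,0,0,0,1],
    [-0.036,0,0,0,0,0,1],
    [-0.045,0,0,0,0,0,1],
    [-0.055,0,0,0,0,0,1],
    [-0.066,0,0,0,0,0,1],
    [-0.076,0,0.001,0,0,0,1],
    [-0.085,0,0.003,0,0,0,1],
    [-0.094,0,0.006,0,0,0,1],
    [-0.103,0,0.011,0,0,0,1],
    [-0.111,0,0.016,0,0,0,1],
    [-0.118,0,0.021,0,0,0,1],
    [-0.118,0,0.021,0,0,0,1]
  ]
}}

```text
clock: 14.33
ee_pos: [0.4938, 0.2904, 0.3878]
eef_rot: [2.427, 1.995, -0.006]
force: [0.4, -0.7, -0.3]
grip_width: -0.0002
finger_force: 0.0
```

Emit:
{"fn": "servo_tool", "kwargs": {
  "steps": [
    [-0.007,0,0.006,0,0,0,1],
    [-0.013,0,0.012,0,0,0,1],
    [-0.018,0,0.019,0,0,0,1],
    [-0.023,0,0.027,0,0,0,1],
    [-0.027,0,0.035,0,0,0,1],
    [-0.03,0,0.042,0,0,0,1],
    [-0.032,0,0.049,0,0,0,1],
    [-0.033,0,0.055,0,0,0,1],
    [-0.034,0,0.059,0,0,0,1],
    [-0.034,0,0.062,0,0,0,1],
    [-0.034,0,0.063,0,0,0,1],
    [-0.034,0,0.063,0,0,0,1]
  ]
}}

```text
clock: 15.33
ee_pos: [0.4877, 0.2584, 0.3283]
eef_rot: [2.425, 1.996, -0.0]
force: [-6.7, -5.8, 16.7]
grip_width: 0.0001
finger_force: 8.4
```

```bash
python3 path.py 1 .095 | head -1
python3 - <<'E'
from h import *
p=arm.camera('side'); save(p,'reb1'); print(st()['force'])
for t in('rebated_face','flanged_face'): print(t,[(np.round(r['xyz'],3),round(r['score'],2)) for r in arm.place_of(p,t)])
E
```

```text
chest Y 0.03699149341665767 x -0.00041499537008673863 z 0.32829089627421243
[-7.71468742 -4.93115944 16.80523395]
rebated_face [(array([0.489, 0.254, 0.155]), 0.63)]
flanged_face [(array([0.456, 0.089, 0.235]), 0.55)]
```

View pics/reb1.png

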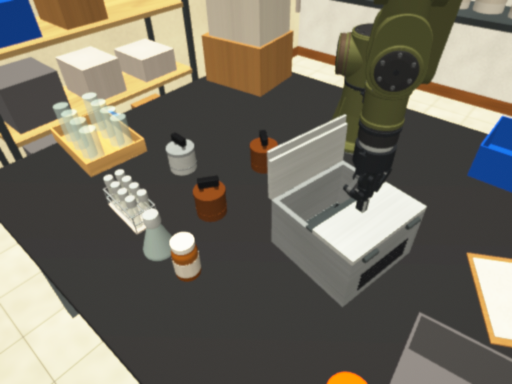

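The rebated leaf is shut, its face point at z = 0.155. The flanged leaf is still upright in the picture, around (308,160). Going over to its outside.

Emit:
{"fn": "servo_tool", "kwargs": {
  "steps": [
    [0,0,-0.03,0,0,0,1],
    [0,0,-0.07,0,0,0,1],
    [0,0,-0.11,0,0,0,1],
    [0,0,-0.15,0,0,0,1],
    [0,0,-0.165,0,0,0,1],
    [-0.03,0,-0.165,0,0,0,1],
    [-0.07,0,-0.165,0,0,0,1],
    [-0.11,0,-0.165,0,0,0,1],
    [-0.15,0,-0.165,0,0,0,1],
    [-0.19,0,-0.165,0,0,0,1],
    [-0.22,0,-0.165,0,0,0,1],
    [-0.228,0,-0.165,0,0,0,1]
  ]
}}

```text
clock: 16.48
ee_pos: [0.4433, 0.0321, 0.4918]
eef_rot: [2.428, 1.991, -0.001]
force: [-0.3, -0.3, 0.6]
grip_width: -0.0
finger_force: 0.0
```

Emit:
{"fn": "servo_tool", "kwargs": {
  "steps": [
    [0,0,0,0,0,0,1],
    [0,0,0.03,0,0,0,1],
    [0,0,0.06,0,0,0,1],
    [0,0,0.077,0,0,0,1],
    [0,0,0.077,0,0,0,1],
    [0,0,0.077,0,0,0,1]
  ]
}}

```text
clock: 16.98
ee_pos: [0.4442, 0.0361, 0.4142]
eef_rot: [-2.423, -1.997, 0.002]
force: [-0.2, -0.6, -0.7]
grip_width: 0.0001
finger_force: 0.0
```

```bash
python3 path.py -1 .095
python3 - <<'E'
from h import *
p=arm.camera('side'); print(st()['force'])
for t in('rebated_face','flanged_face'): print(t,[(np.round(r['xyz'],3),round(r['score'],2)) for r in arm.place_of(p,t)])
E
```

```text
chest Y 0.18950183680577473 x -0.00022124916050760696 z 0.4141959474041307
1.65 dY -0.039 dz(tool) 0.004
1.5 dY -0.053 dz(tool) 0.003
1.35 dY -0.068 dz(tool) 0.003
1.2 dY -0.082 dz(tool) 0.005
1.05 dY -0.095 dz(tool) 0.010
0.9 dY -0.108 dz(tool) 0.016
0.75 dY -0.120 dz(tool) 0.025
0.6 dY -0.130 dz(tool) 0.035
0.45 dY -0.139 dz(tool) 0.046
0.3 dY -0.146 dz(tool) 0.059
0.2 dY -0.149 dz(tool) 0.068
0.1 dY -0.152 dz(tool) 0.077
0 dY -0.154 dz(tool) 0.086
[-0.06534463  0.19410973  1.58139418]
rebated_face [(array([0.49 , 0.255, 0.154]), 0.85)]
flanged_face [(array([0.46 , 0.088, 0.232]), 0.69)]
```

Mirror the push, towards +x in tool axes.

Emit:
{"fn": "servo_tool", "kwargs": {
  "steps": [
    [0.02,0,0.003,0,0,0,1],
    [0.038,0,0.003,0,0,0,1],
    [0.048,0,0.003,0,0,0,1],
    [0.058,0,0.003,0,0,0,1],
    [0.068,0,0.003,0,0,0,1],
    [0.078,0,0.004,0,0,0,1],
    [0.087,0,0.006,0,0,0,1],
    [0.096,0,0.01,0,0,0,1],
    [0.105,0,0.014,0,0,0,1],
    [0.113,0,0.019,0,0,0,1],
    [0.12,0,0.025,0,0,0,1],
    [0.12,0,0.025,0,0,0,1]
  ]
}}

```text
clock: 18.13
ee_pos: [0.4669, 0.1542, 0.388]
eef_rot: [-2.423, -1.997, 0.002]
force: [-0.7, -0.0, 0.3]
grip_width: 0.0
finger_force: 0.0
```

Emit:
{"fn": "servo_tool", "kwargs": {
  "steps": [
    [0.007,0,0.006,0,0,0,1],
    [0.013,0,0.012,0,0,0,1],
    [0.018,0,0.019,0,0,0,1],
    [0.023,0,0.027,0,0,0,1],
    [0.027,0,0.035,0,0,0,1],
    [0.03,0,0.042,0,0,0,1],
    [0.032,0,0.049,0,0,0,1],
    [0.033,0,0.055,0,0,0,1],
    [0.034,0,0.059,0,0,0,1],
    [0.034,0,0.062,0,0,0,1],
    [0.034,0,0.063,0,0,0,1],
    [0.034,0,0.063,0,0,0,1]
  ]
}}

```text
clock: 19.13
ee_pos: [0.4738, 0.1864, 0.3283]
eef_rot: [-2.425, -1.996, -0.003]
force: [-6.1, -1.3, 13.9]
grip_width: 0.0001
finger_force: 6.9
```

Emit:
{"fn": "servo_tool", "kwargs": {
  "steps": [
    [0,0,0,0,0,0,1],
    [0,0,0,0,0,0,1]
  ]
}}

```text
clock: 19.3
ee_pos: [0.4738, 0.1864, 0.3283]
eef_rot: [-2.425, -1.996, -0.003]
force: [-5.8, 0.1, 14.1]
grip_width: 0.0001
finger_force: 6.8
```

Emit:
{"fn": "servo_tool", "kwargs": {
  "steps": [
    [0,0,-0.03,0,0,0,1],
    [0,0,-0.07,0,0,0,1],
    [0,0,-0.11,0,0,0,1],
    [0,0,-0.15,0,0,0,1],
    [0,0,-0.19,0,0,0,1],
    [0,0,-0.2,0,0,0,1],
    [0,0,-0.2,0,0,0,1]
  ]
}}

```text
clock: 19.88
ee_pos: [0.4747, 0.1864, 0.5306]
eef_rot: [2.424, 1.994, 0.012]
force: [-0.1, 0.6, -0.0]
grip_width: 0.0001
finger_force: 0.0
```

Run:
```python
from h import *
p=arm.camera('side'); save(p,'fin'); print(st()['force'])
for t in('rebated_face','flanged_face','canister_a','reagent_jar','flask','tube_rack'): print(t,[(np.round(r['xyz'],3).tolist(),round(r['score'],2)) for r in arm.place_of(p,t)])
s=st(); w=arm.camera('wrist'); 
for nm,P,d in(('side',cloud(p),p['depth']),('wrist',cloud(w,s),w['depth'])):
    a=-.194; q=P-np.array([.481,.222,0]); X=q[...,0]*np.cos(a)+q[...,1]*np.sin(a); Y=-q[...,0]*np.sin(a)+q[...,1]*np.cos(a)
    for y in(-.11,-.06,-.015,.005,.02,.06,.11):
        m=(abs(Y-y)<.004)&(abs(X)<.1)&(d>0)&(q[...,2]<.2)&(q[...,2]>.1); print(nm,y,m.sum(),np.round(np.median(q[m][:,2]),4) if m.sum() else '')
```

```text
[ 0.70387123 -0.03206357  0.62095761]
rebated_face [([0.49, 0.251, 0.155], 0.82)]
flanged_face [([0.477, 0.192, 0.154], 0.71), ([0.744, -0.281, -0.001], 0.6)]
canister_a [([0.344, -0.141, -0.001], 0.68), ([0.52, -0.334, 0.004], 0.67), ([0.601, -0.116, -0.0], 0.65)]
reagent_jar [([0.77, -0.012, -0.003], 0.7), ([0.778, -0.119, -0.004], 0.57)]
flask [([0.776, -0.121, -0.003], 0.68), ([0.49, 0.251, 0.158], 0.23)]
tube_rack [([0.744, -0.282, 0.0], 0.55), ([0.777, -0.117, -0.002], 0.24)]
side -0.11 170 0.1543
side -0.06 187 0.1543
side -0.015 211 0.1544
side 0.005 302 0.1541
side 0.02 235 0.1545
side 0.06 252 0.1545
side 0.11 286 0.1544
wrist -0.11 843 0.155
wrist -0.06 1190 0.1549
wrist -0.015 1249 0.1549
wrist 0.005 1437 0.1543
wrist 0.02 1284 0.1549
wrist 0.06 1510 0.1548
wrist 0.11 1764 0.1548
```

View pics/fin.png

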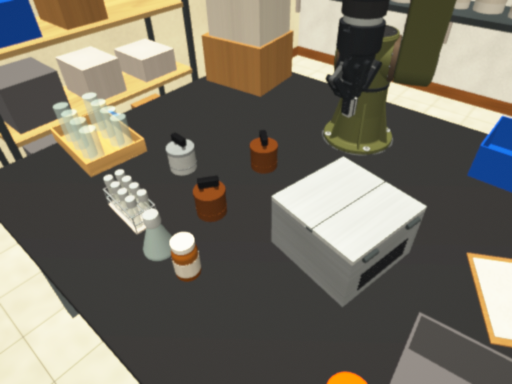

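Both leaves lie level at z = 0.155, lapped along the seam at (345,205). The other canister stands upright at (181,155), and the bystanders haven't moved.

```bash
python3 -c "
from workcell import arm
print(arm.sign_off())"
```

```text
the job is handed in; nothing more can be done
None
```

I handed the job in at about 20 s: the loaded canister (about 5.5 N on the wrist) is upright in the chest, the lid was shut rebated leaf first and lies flat, and the empty canister and bystanders are where they started.

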